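# Put three converter parts back on their own trays

### The arm

A 7-joint arm with a two-finger parallel gripper is mounted at the origin on the work surface. World frame = base frame: x ahead of the robot, y to its left, z up, the work surface at z = 0. Lengths are in m, angles in rad, forces in N, time in s.
With the tool pointing down it reaches from about 0.4 to 0.9 m from the base axis. Payload 5.5 kg.
Tool frame: the origin (TCP) lies midway between the tips of the shut fingers; the grasp point (between the pads) lies manip.hold_point_z behind it (manip.hold_point_z is the distance from the TCP to the grasp point, in m); z points along the fingers, y is the line along which they close (so a half turn about z gives the same grasp; the last joint's range is limited). The gripper opens to 85 mm and grips with 20 to 120 N. Pads are 22 mm wide; open, the fingers measure 114 mm over their backs; the gripper's body (76 mm by 85 mm) begins 54 mm behind the grasp point. The pads swing forward as they close: fully open they stand 13 mm farther back than shut.
Start: joints at [-0.866, 0.501, -0.427, 1.55, 0.221, 1.138, -0.21], TCP at [0.278, 0.588, 0.231] pointing down, gripper open.
Joint ranges: [-2.88, 2.88], [-0.31, 2.03], [-1.54, 1.56], [0.2, 2.42], [-1.41, 4.55], [0.19, 2.02], [-2.57, 2.57]. Speed limits (rad/s): [2.57, 2.57, 3.14, 3.14, 3.14, 3.14, 3.14].

### API

Orientations are given as a rotation vector (axis times angle).
In Python, from cell import manip gives the robot as it stands.
- The arm moves only by the tool servo_tool, never from a script. Its argument "targets" is a list of rows, each a list of 5 numbers: the shift along the tool's x, y, z in mm, then the turn about the tool's z in rad, then the opening in per cent of the stroke, from 0 (shut) to 100 (fully open). A call has 1 to 8 rows; each row is the pose to reach, as a shift and turn from the pose commanded when the call began, along the tool's axes at that moment; what a row does not reach only later rows make up. A row lasts 1/8 s, in which the tool goes at most 62.5 mm and 10.7 degrees, less where a joint would pass 70% of its speed; a pose out of reach is approached as far as the arm can. A call with a gripper value outside its range is refused whole. The fingers move at their own pace and stop on an object; "newtons" is the grip in N (left out, the last holds). Time passes only in rows, so rows that repeat a pose let the fingers close. It gives the time, the measured TCP pose, the force, the opening and the grip force at its end, in the units of the state.
- manip.state(): the state, without advancing time (a new reading comes with each control period).
- manip.snapshot(name): name is "scene" or "top" or "wrist"; returns the picture (420x560x3 uint8, red, green, blue); there is no depth.
- manip.camera_info(name): a dict with "camera_matrix" (3x3 intrinsics, pixels), "R" (3x3) and "t" (3): a world point X has camera coordinates R X + t; the wrist camera has in their place "T_tool_cam" (4x4, takes a point from camera to tool coordinates, whose origin is the TCP and whose axes are the flange's). Camera axes: x right, y down, z forward; pixel columns grow to the right and rows downward; lengths in m; the calibration is good to about 2 mm. The wrist camera is an equidistant fisheye: a pixel r from the principal point sees the ray r / f radians off the axis. A picture is of the moment at which its call begins: read the wrist's pose just before it. camera_info takes no time and is no camera call.
- manip.finish_job(): hands the job in; it is judged then, once.
The state is a dict: "time_s": time; "qpos": joint angles; "dq": joint speeds; "tau": joint torques, N m; "tool_pos": TCP position; "ee_rot": TCP orientation; "wrist_force": force on the tool from outside, world axes, zero at the start; "wrist_torque": the same for the moment, N m; "finger_gap": opening from 0.0 (shut) to 1.0 (fully open); "grasp_force": force on a finger pad.
Only numpy, scipy, OpenCV 4.12 (cv2) and the standard library are available. Lean on these libraries where they do the work, as an engineer would, in place of code of your own. Each camera call takes 0.05 s, during which the arm holds its last target. There are 200 camera calls.

### The job

On the power-electronics bench the capacitor, the transformer and the heatsink stand on one another's trays. Swap them round so that each ends upright and well centred in the tray of its own outline: the round capacitor in the round tray, the square-based transformer in the square tray, and the long heatsink lengthwise in the oblong tray. Use the empty green mat as the free spot to stand one part on while you swap; set the parts down gently without dropping or tipping them, and leave the multimeter, screwdriver and fan where they are.

Things in the scene. Friction and masses are not known exactly. Their poses are not given: they have to be found in the camera images.
- capacitor: Upright round electrolytic capacitor, plain aluminium can 51 mm in diameter, 74 mm tall (80 mm over the two screw terminals on its black top), about 0.2 kg, loose. Starts in the oblong tray. Origin: centre of its underside, z up. Grip it across the can, about 45 to 55 mm above the underside.
- transformer: Small transformer, loose, about 0.6 kg, 56 mm tall (59 mm over screws): square steel foot plate 62 x 62 mm and 4 mm thick, dark laminated core 62 (x) x 34 (y) mm over the full height, yellow-brown coil 40 (x) x 54 (y) mm bulging out of both core faces between 13 and 47 mm above the underside. Starts in the round tray. Origin: centre of the underside, z up, x along the core, y across the coil. Grip it across the coil (along y, 54 mm) about 30 to 35 mm above the underside.
- heatsink: Bare aluminium heatsink, loose, about 0.25 kg, 90 (x) x 44 (y) x 42 mm tall, fins up and running along x. Starts in the square tray. Origin: centre of the underside, z up, x along its length. Grip it across its width (along y, 44 mm) about 28 to 33 mm above the underside. It must end with x along the oblong tray's x, either way round.
- round_tray: Fixed black round tray, 124 mm in diameter, inner floor 4 mm above the table (inside diameter 116 mm), rim 10 mm high and 4 mm thick. Home of the capacitor. Origin: centre of the underside, on the table.
- square_tray: Fixed black square tray, 120 x 120 mm outside, 112 x 112 mm inside, inner floor 4 mm above the table, rim 10 mm high and 4 mm thick. Home of the transformer. Origin: centre of the underside, on the table; x and y along its sides.
- oblong_tray: Fixed black oblong tray, 150 (x) x 90 (y) mm outside, 142 x 82 mm inside, inner floor 4 mm above the table, rim 10 mm high and 4 mm thick. Home of the heatsink. Origin: centre of the underside, on the table; x along its length.
- mat: Fixed flat green mat, 120 x 120 mm, 4 mm thick, no rim, empty at the start: the free spot for one part. Its place is shuffled with those of the trays. Origin: centre of the underside, on the table.
- multimeter: Bystander: red and black hand multimeter lying flat, 160 x 78 x 40 mm beyond the trays at the right. Origin: centre of its underside, x along its length.
- screwdriver: Bystander: screwdriver lying on the table beyond the trays at the left, about 200 mm long. Its x runs along the shaft, handle to -x.
- fan: Bystander: square black cooling fan lying flat beyond the trays in the middle, 80 x 80 x 25 mm. Origin: centre of its underside.
Mind the look-alikes: they are no part of the job. What is shaped like the mat but blue or red is not meant.

How it is judged:
On the way:
1. one of the three parts stands upright on the green mat, let go (((horizontal distance between capacitor and mat below 0.05 m and z of capacitor in the frame of mat between 0 and 0.009 m and angle between capacitor's own z axis and vertical below 0.1 rad and linear speed of capacitor below 0.03 m/s and contact force between capacitor and the fingers below 0.1 N) or (horizontal distance between transformer and mat below 0.05 m and z of transformer in the frame of mat between 0 and 0.009 m and angle between transformer's own z axis and vertical below 0.1 rad and linear speed of transformer below 0.03 m/s and contact force between transformer and the fingers below 0.1 N) or (horizontal distance between heatsink and mat below 0.05 m and z of heatsink in the frame of mat between 0 and 0.009 m and angle between heatsink's own z axis and vertical below 0.1 rad and linear speed of heatsink below 0.03 m/s and contact force between heatsink and the fingers below 0.1 N))), for 0.2 s.
At the end, for the whole second after the job is handed in: The capacitor stands in the round tray, the transformer in the square tray and the heatsink in the oblong tray, each upright (within 0.1 rad), on the tray's floor, its centre within 15 mm of the tray's centre, the heatsink's length within 0.25 rad of the tray's, all let go and at rest (horizontal distance between capacitor and round_tray below 0.015 m and z of capacitor in the frame of round_tray between 0 and 0.009 m and angle between each of capacitor, transformer, heatsink's own z axis and vertical below 0.1 rad and linear speed of each of capacitor, transformer, heatsink below 0.03 m/s and horizontal distance between transformer and square_tray below 0.015 m and z of transformer in the frame of square_tray between 0 and 0.009 m and horizontal distance between heatsink and oblong_tray below 0.015 m and z of heatsink in the frame of oblong_tray between 0 and 0.009 m and angle between the x axis of heatsink and the x axis of oblong_tray, either way round below 0.25 rad and angular speed of each of capacitor, transformer, heatsink below 0.3 rad/s); the robot touches nothing.
It fails at once if the multimeter, the screwdriver or the fan was moved more than 20 mm (distance of any of multimeter, screwdriver, fan from where it was at the start of the episode above 0.02 m).
It fails at once if a part was tipped more than 0.6 rad (angle between any of capacitor, transformer, heatsink's own z axis and vertical above 0.6 rad).
It fails at once if a part was dropped (fell freely by more than about 25 mm) ((contact force between capacitor and the fingers below 0.05 N and linear speed of capacitor above 0.7 m/s) or (contact force between transformer and the fingers below 0.05 N and linear speed of transformer above 0.7 m/s) or (contact force between heatsink and the fingers below 0.05 N and linear speed of heatsink above 0.7 m/s)).
It also fails if it takes over 128 s, if anything falls off the work surface, if the arm or the gripper's body presses on something with over 40 N, if the wrist force passes 120 N, or if a joint passes its speed limit or range.

## Working session

There is one attempt and no reset: what is moved stays moved. The work goes in short steps, Python scripts to look and compute and a tool call to move; the robot and the scene stay as the last step left them, time stands still between calls to the robot, and variables do not carry over. Pictures are saved under pics/ and viewed, at most 14 in all, crops included, and the job is handed in when it is done.

Besides the shell and the picture viewer there is one more tool, called after "Emit:" by a JSON object that holds its "api" and its "payload", one argument or row to a line. servo_tool: Moves the arm, as the interface text tells. Its arguments: {"type":"object","properties":{"targets":{"type":"array"},"newtons":{"type":"number"}},"required":["targets"]}

```bash
mkdir -p pics; python3 - <<'E'
from cell import manip
import cv2,numpy as np
np.set_printoptions(precision=4,suppress=True)
for n in ("top","scene"):
    cv2.imwrite(f"pics/{n}0.png",manip.snapshot(n)[:,:,::-1]); c=manip.camera_info(n); print(n,c)
print(manip.camera_info("wrist"),manip.hold_point_z); print(manip.state())
E
```

```text
top {'camera_matrix': array([[389.6779,   0.    , 282.7577],
       [  0.    , 389.6779, 209.3217],
       [  0.    ,   0.    ,   1.    ]]), 'R': array([[ 0.1111, -0.9938, -0.0007],
       [-0.9715, -0.1085, -0.2109],
       [ 0.2095,  0.0241, -0.9775]]), 't': array([-0.0731,  0.5291,  1.0413])}
scene {'camera_matrix': array([[472.4559,   0.    , 274.4865],
       [  0.    , 472.4559, 211.3749],
       [  0.    ,   0.    ,   1.    ]]), 'R': array([[-0.5723,  0.82  ,  0.0095],
       [ 0.6897,  0.4875, -0.5353],
       [-0.4436, -0.2998, -0.8446]]), 't': array([ 0.3345, -0.33  ,  1.611 ])}
{'camera_matrix': array([[325.1923,   0.    , 278.1426],
       [  0.    , 325.1923, 213.6717],
       [  0.    ,   0.    ,   1.    ]]), 'T_tool_cam': array([[-0.0014, -0.957 , -0.2902,  0.0742],
       [ 1.    , -0.0014, -0.0003, -0.0004],
       [-0.0001, -0.2902,  0.957 , -0.144 ],
       [ 0.    ,  0.    ,  0.    ,  1.    ]])} 0.0187
{'time_s': 0.1, 'qpos': array([-0.8658,  0.5018, -0.4268,  1.5514,  0.2208,  1.1383, -0.2103]), 'dq': array([ 0.0002, -0.0028, -0.0005, -0.0042, -0.0004,  0.    , -0.0004]), 'tau': array([ -0.0112, -57.0812,  -5.8389, -28.175 ,   0.0104,   0.0054,
         0.    ]), 'tool_pos': array([0.2776, 0.587 , 0.2303]), 'ee_rot': array([-0.6881, -3.0649,  0.0027]), 'wrist_force': array([-0.2815,  0.3816,  0.1768]), 'wrist_torque': array([ 0.0259,  0.0555, -0.0338]), 'grasp_force': 0.0, 'finger_gap': 1.000596300504045}
```

View pics/top0.png

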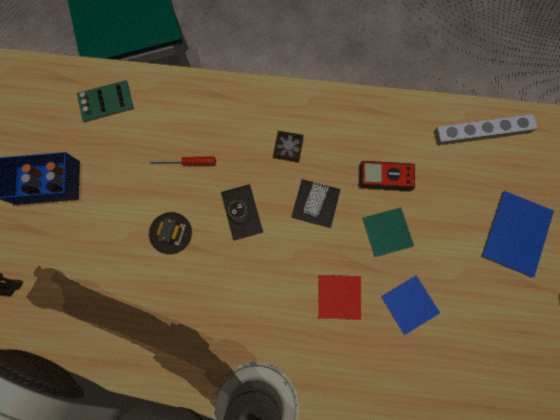

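View pics/scene0.png

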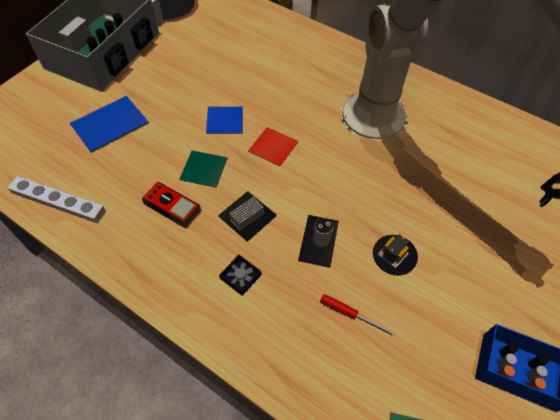

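The top view shows the round tray with the transformer at (170,232), the oblong tray with the capacitor at (241,212), and the square tray with the heatsink at (316,203).

Candidates for the mat are the green square (388,232), the red square (340,297), the blue square (410,304), the big blue sheet (518,234) and the green circuit board (105,100). I choose the green square at (388,232).

```bash
cat > h.py <<'E'
import cv2,numpy as np
from cell import manip
np.set_printoptions(precision=4,suppress=True)
def ray(name,uv,z):
    c=manip.camera_info(name);K=c["camera_matrix"];R=c["R"];t=c["t"]
    uv=np.atleast_2d(uv).astype(float)
    d=np.c_[(uv-K[:2,2])/[K[0,0],K[1,1]],np.ones(len(uv))]@R
    o=-R.T@t
    return o[:2]+d[:,:2]*((z-o[2])/d[:,2])[:,None]
def rect(name,mask,z,box):
    m=np.zeros_like(mask);x0,y0,x1,y1=box;m[y0:y1,x0:x1]=mask[y0:y1,x0:x1]
    cs,_=cv2.findContours(m,cv2.RETR_EXTERNAL,cv2.CHAIN_APPROX_NONE)
    c=max(cs,key=cv2.contourArea)
    p=(ray(name,cv2.convexHull(c)[:,0],z)*1000).astype(np.float32)
    return cv2.minAreaRect(p),cv2.minEnclosingCircle(p)
E
python3 - <<'E'
from h import *
im=cv2.imread("pics/top0.png");hsv=cv2.cvtColor(im,cv2.COLOR_BGR2HSV)
dark=(im.max(2)<62).astype(np.uint8)*255
green=((hsv[...,0]>60)&(hsv[...,0]<95)&(hsv[...,1]>90)).astype(np.uint8)*255
for n,m,z,b in [("round",dark,.01,(140,200,200,265)),("oblong",dark,.01,(212,175,271,250)),("square",dark,.01,(285,172,348,235)),("mat",green,.004,(355,200,420,262))]:
    print(n,*rect("top",m,z,b))
crop=im[130:270,140:420];cv2.imwrite("pics/crop0.png",cv2.resize(crop,(800,400),interpolation=cv2.INTER_CUBIC))
E
```

```text
round ((439.0090637207031, 304.95556640625), (122.13844299316406, 119.08479309082031), 64.89278411865234) ((439.48919677734375, 304.5827331542969), 61.44636917114258)
oblong ((524.3907470703125, 107.58622741699219), (148.67373657226562, 87.59620666503906), 22.33388328552246) ((523.4210815429688, 107.148193359375), 83.8281478881836)
square ((574.0784301757812, -106.63699340820312), (116.65950775146484, 119.48169708251953), 81.14634704589844) ((575.2252807617188, -107.04595184326172), 81.10474395751953)
mat ((513.8939819335938, -323.709228515625), (115.83102416992188, 117.14746856689453), 21.59976577758789) ((514.325439453125, -323.8916015625), 80.2299575805664)
```

View pics/crop0.png

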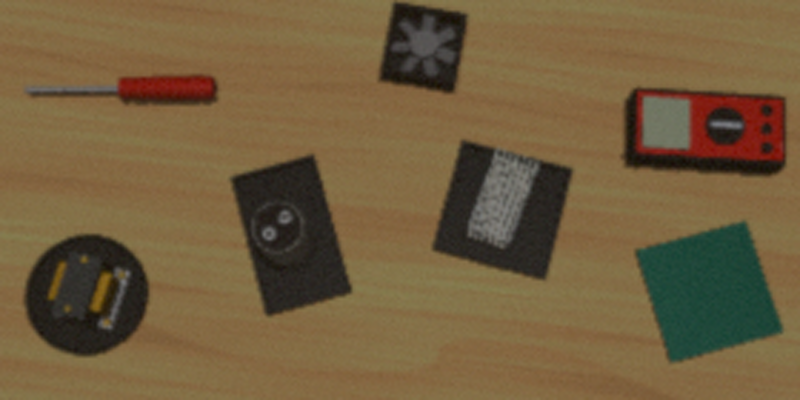

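The crop confirms it: transformer top centre at crop (79,287), capacitor at (278,226), heatsink at (503,199), and the green mat is plain and empty. The tray sizes also agree with the description. I'll start with heatsink → mat.

```bash
cat >> h.py <<'E'
from scipy.spatial.transform import Rotation as Rn
def plan(x,y,z,yaw=None):
    "shift mm in tool axes, turn, so that TCP at x,y,z (m) and tool y axis at world yaw deg (mod 180)"
    s=manip.state();R=Rn.from_rotvec(s["ee_rot"]).as_matrix()
    d=R.T@(np.array([x,y,z])-s["tool_pos"])*1000
    cur=np.degrees(np.arctan2(R[1,1],R[0,1]));tu=0
    if yaw is not None: tu=-((yaw-cur+90)%180-90)
    print("t%.1f"%s["time_s"],"pos",s["tool_pos"],"yaw %.1f"%cur,"tilt",R[2],"| shift",d.round(1),"turn %.3f rad (%.0f deg)"%(np.radians(tu),tu),"alt %.3f"%np.radians(tu-np.sign(tu)*180),"q7 %.2f"%s["qpos"][6])
E
python3 - <<'E'
from h import *
c=lambda u,v:(140+u/800*280-.0,130+v/400*140)
P=lambda u,v,z:ray("top",c(u,v),z)[0]
def ang(a,b,z):
    d=P(*a,z)-P(*b,z);return np.degrees(np.arctan2(d[1],d[0])),np.linalg.norm(d)
print("heat",P(503.5,199,.046),ang((518,154),(488,244),.046))
print("trafo",P(79,287,.06),ang((85,262),(72,311),.06))
print("cap",P(278,226,.08))
hx=P(503.5,199,.046);ya=ang((518,154),(488,244),.046)[0]
plan(hx[0],hx[1],.2,ya+90)
E
```

```text
heat [ 0.5749 -0.1056] (np.float64(-12.506270956331004), np.float64(0.09791687960955754))
trafo [0.4381 0.2969] (np.float64(-4.929548620267403), np.float64(0.049099289341829326))
cap [0.5156 0.1101]
t0.1 pos [0.2776 0.587  0.2303] yaw 64.7 tilt [ 0.     -0.0018 -1.    ] | shift [-564.8 -499.    31.2] turn -0.223 rad (-13 deg) alt 2.918 q7 -0.21
```

Emit:
{"api": "servo_tool", "payload": {
  "targets": [
    [-45,-40,0,-0.1,100],
    [-90,-80,0,-0.2,100],
    [-135,-120,0,-0.22,100],
    [-180,-160,0,-0.22,100],
    [-225,-200,0,-0.22,100],
    [-270,-240,0,-0.22,100],
    [-315,-280,0,-0.22,100],
    [-360,-320,0,-0.22,100]
  ]
}}

```text
time_s: 1.1
tool_pos: [0.4668, 0.1424, 0.2313]
ee_rot: [0.348, 3.122, 0.0]
wrist_force: [1.5, -0.0, -0.0]
finger_gap: 0.999
grasp_force: 0.0
```

```bash
python3 -c "
from h import *
plan(.575,-.106,.2,77.5)"
```

```text
t1.1 pos [0.4668 0.1424 0.2313] yaw 77.3 tilt [-0.0001  0.     -1.    ] | shift [-160.2 -218.6   31.3] turn -0.004 rad (-0 deg) alt 3.138 q7 0.94
```

Emit:
{"api": "servo_tool", "payload": {
  "targets": [
    [-32,-44,6,0,100],
    [-64,-88,12,0,100],
    [-96,-132,18,0,100],
    [-128,-176,25,0,100],
    [-160,-218,31,0,100],
    [-160,-218,31,0,100]
  ]
}}

```text
time_s: 1.85
tool_pos: [0.5746, -0.1094, 0.199]
ee_rot: [-0.36, -3.12, 0.004]
wrist_force: [-0.5, 1.4, -0.1]
finger_gap: 1.003
grasp_force: 0.0
```

```bash
python3 -c "
from h import *
plan(.575,-.106,.2,77.5)
cv2.imwrite('pics/w1.png',manip.snapshot('wrist')[:,:,::-1])"
```

```text
t1.9 pos [ 0.5746 -0.1094  0.199 ] yaw 76.8 tilt [ 0.001  -0.0025 -1.    ] | shift [ 0.4  3.4 -1. ] turn -0.012 rad (-1 deg) alt 3.130 q7 1.43
```

View pics/w1.png

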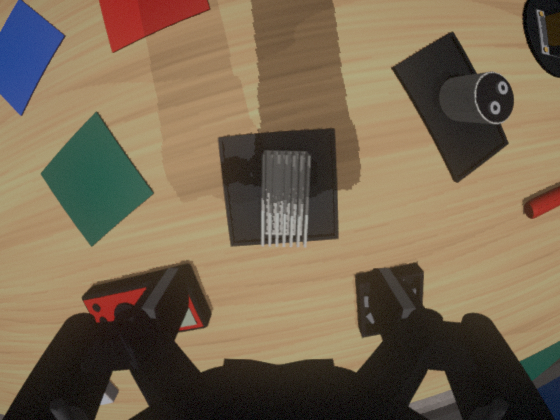

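The wrist view shows the heatsink top corners at about (264,152), (310,152), (308,246) and (262,246) inside the square tray. The mat centre is at about (96,180) and the oblong tray at the right. I'll convert these and cross-check them with the top view.

```bash
cat >> h.py <<'E'
def wray(uv,z,s=None):
    s=s or manip.state();c=manip.camera_info("wrist");K=c["camera_matrix"];T=c["T_tool_cam"]
    R=Rn.from_rotvec(s["ee_rot"]).as_matrix()
    p=(np.atleast_2d(uv).astype(float)-K[:2,2])/K[0,0];r=np.linalg.norm(p,axis=1)+1e-12
    d=np.c_[p*(np.sin(r)/r)[:,None],np.cos(r)]@(R@T[:3,:3]).T
    o=R@T[:3,3]+s["tool_pos"]
    return o[:2]+d[:,:2]*((z-o[2])/d[:,2])[:,None]
def box(uv,z,s=None): return cv2.minAreaRect((wray(uv,z,s)*1000).astype(np.float32))
E
python3 - <<'E'
from h import *
print("heat",box([(264,152),(310,152),(308,246),(262,246)],.046))
print("sq",box([(219,136),(334,128),(338,238),(231,245)],.01))
print("obl",box([(393,67),(453,32),(507,141),(457,182)],.01))
print("mat",box([(97,112),(153,190),(92,246),(41,176)],.004))
print("cap top",wray((495,98),.079))
E
```

```text
heat ((578.220703125, -100.3574447631836), (45.52953338623047, 92.46490478515625), 76.87490844726562)
sq ((573.4954223632812, -103.44953155517578), (119.24798583984375, 120.1023941040039), 80.92601013183594)
obl ((522.5116577148438, 111.4730224609375), (149.82080078125, 90.99949645996094), 22.603919982910156)
mat ((513.4464721679688, -320.724365234375), (115.86507415771484, 121.25122833251953), 22.56097412109375)
cap top [[0.5153 0.115 ]]
```

```bash
python3 -c "
from h import *
plan(.577,-.103,.013,76.9)"
```

```text
t1.9 pos [ 0.5742 -0.1059  0.1992] yaw 77.0 tilt [ 0.0018 -0.0007 -1.    ] | shift [ -2.4   3.6 186.2] turn 0.002 rad (0 deg) alt -3.139 q7 1.43
```

Emit:
{"api": "servo_tool", "payload": {
  "targets": [
    [-2,3,50,0,100],
    [-2,3,100,0,100],
    [-2,3,140,0,100],
    [-2,3,165,0,100],
    [-2,3,180,0,100],
    [-2,3,185,0,100],
    [-2,3,186,0,100]
  ]
}}

```text
time_s: 2.78
tool_pos: [0.5778, -0.1006, 0.0149]
ee_rot: [0.347, 3.121, 0.0]
wrist_force: [-0.3, 0.0, 1.1]
finger_gap: 0.995
grasp_force: 0.0
```

Emit:
{"api": "servo_tool", "payload": {
  "targets": [
    [0,0,0,0,30],
    [0,0,0,0,30],
    [0,0,0,0,30],
    [0,0,0,0,30],
    [0,0,0,0,30],
    [0,0,0,0,30]
  ],
  "newtons": 40
}}

```text
time_s: 3.52
tool_pos: [0.578, -0.1016, 0.0153]
ee_rot: [0.348, 3.121, -0.001]
wrist_force: [-1.4, -1.3, 6.9]
finger_gap: 0.509
grasp_force: 42.1
```

```bash
python3 -c "
from h import *
cv2.imwrite('pics/w2.png',manip.snapshot('wrist')[:,:,::-1])
plan(.5138,-.323,.12,112.3)"
```

```text
t3.6 pos [ 0.578  -0.1016  0.0154] yaw 77.3 tilt [-0.0017 -0.0003 -1.    ] | shift [  13.7 -230.2 -104.6] turn -0.611 rad (-35 deg) alt 2.530 q7 1.39
```

View pics/w2.png

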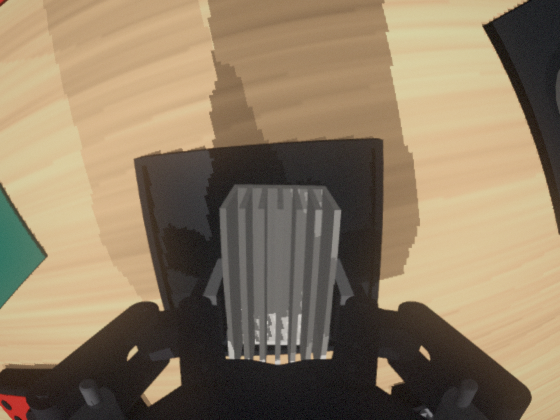

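Heatsink gripped: gap 0.509 (43 mm) at 42 N. I'll lift, keep the yaw to save wrist range, and go to the mat.

Emit:
{"api": "servo_tool", "payload": {
  "targets": [
    [0,0,-10,0,30],
    [0,0,-40,0,30],
    [0,0,-80,0,30],
    [0,0,-100,0,30],
    [0,0,-100,0,30]
  ]
}}

```text
time_s: 4.2
tool_pos: [0.5784, -0.1009, 0.1161]
ee_rot: [0.347, 3.119, 0.0]
wrist_force: [0.5, 0.1, -3.7]
finger_gap: 0.507
grasp_force: 41.5
```

```bash
python3 -c "
from h import *
T=manip.camera_info('wrist')['T_tool_cam']
s=dict(ee_rot=np.zeros(3),tool_pos=np.array([0,0,0.]))
# tool frame z down: heights at grasp time tcp .0154 -> plane z_tool=.0154-h
for v,h in((185,.004),(210,.046)): print(wray((281,v),.0154-h,s))
print(manip.state()['grasp_force'],manip.state()['wrist_force'],manip.state()['finger_gap'])
plan(.5138,-.3225,.12,None)"
```

```text
[[0.0418 0.001 ]]
[[0.0413 0.0006]]
41.488561034202576 [ 0.492   0.0507 -3.7146] 0.5072453008173573
t4.2 pos [ 0.5784 -0.1009  0.1161] yaw 77.3 tilt [-0.0034  0.0004 -1.    ] | shift [  14.3 -230.3   -4.1] turn 0.000 rad (0 deg) alt 0.000 q7 1.41
```

Emit:
{"api": "servo_tool", "payload": {
  "targets": [
    [2,-30,0,0,30],
    [5,-80,0,0,30],
    [8,-130,0,0,30],
    [11,-180,0,0,30],
    [14,-215,0,0,30],
    [14,-230,0,0,30],
    [14,-230,0,0,30]
  ]
}}

```text
time_s: 5.08
tool_pos: [0.5123, -0.3222, 0.1132]
ee_rot: [-0.35, -3.121, -0.002]
wrist_force: [0.6, -0.3, -3.4]
finger_gap: 0.508
grasp_force: 41.5
```

```bash
python3 -c "
from h import *
plan(.5138,-.3225,.0165,None)"
```

```text
t5.1 pos [ 0.5123 -0.3222  0.1132] yaw 77.2 tilt [ 0.0016  0.0008 -1.    ] | shift [-1.7 -0.1 96.7] turn 0.000 rad (0 deg) alt 0.000 q7 1.82
```

Emit:
{"api": "servo_tool", "payload": {
  "targets": [
    [0,0,35,0,30],
    [0,0,65,0,30],
    [0,0,85,0,30],
    [0,0,92,0,30],
    [0,0,96,0,30],
    [0,0,98,0,30],
    [0,0,98,0,30]
  ]
}}

```text
time_s: 5.95
tool_pos: [0.5135, -0.3226, 0.017]
ee_rot: [0.348, 3.121, -0.001]
wrist_force: [-0.2, 0.7, -2.9]
finger_gap: 0.51
grasp_force: 41.4
```

Emit:
{"api": "servo_tool", "payload": {
  "targets": [
    [0,0,0,0,30],
    [0,0,0,0,55],
    [0,0,0,0,70],
    [0,0,0,0,100],
    [0,0,0,0,100],
    [0,0,0,0,100]
  ]
}}

```text
time_s: 6.7
tool_pos: [0.513, -0.3222, 0.0163]
ee_rot: [-0.348, -3.122, -0.0]
wrist_force: [0.2, -1.2, -0.2]
finger_gap: 0.997
grasp_force: 0.0
```

Emit:
{"api": "servo_tool", "payload": {
  "targets": [
    [0,0,-20,0,100],
    [0,0,-70,0,100],
    [0,0,-130,0,100],
    [0,0,-185,0,100],
    [0,0,-185,0,100]
  ]
}}

```text
time_s: 7.32
tool_pos: [0.5166, -0.3243, 0.2088]
ee_rot: [0.346, 3.111, -0.008]
wrist_force: [1.1, -0.1, -0.4]
finger_gap: 0.999
grasp_force: 0.0
```

```bash
python3 -c "
from h import *
cv2.imwrite('pics/w3.png',manip.snapshot('wrist')[:,:,::-1])
plan(.438,.299,.2,85)"
```

```text
t7.4 pos [ 0.5148 -0.3233  0.2056] yaw 77.3 tilt [-0.0067 -0.0023 -1.    ] | shift [211.8 590.2   2.8] turn -0.135 rad (-8 deg) alt 3.007 q7 1.83
```

View pics/w3.png

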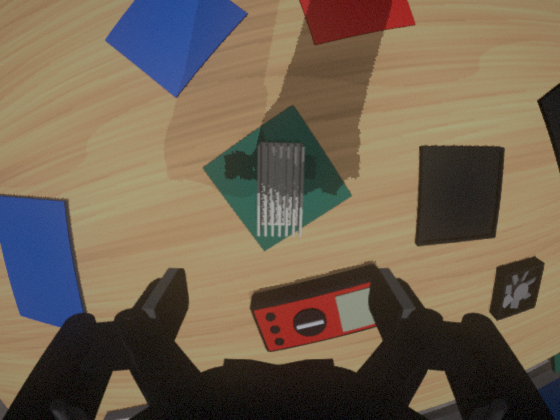

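The heatsink stands centred on the green mat, top at (281,190), with the square tray empty. Next the transformer.

Emit:
{"api": "servo_tool", "payload": {
  "targets": [
    [20,56,0,-0.05,100],
    [40,112,0,-0.1,100],
    [60,168,0,-0.13,100],
    [80,224,0,-0.13,100],
    [100,280,0,-0.13,100],
    [120,336,0,-0.13,100],
    [140,392,0,-0.13,100],
    [160,448,0,-0.13,100]
  ]
}}

```text
time_s: 8.38
tool_pos: [0.4542, 0.1513, 0.2007]
ee_rot: [-0.144, -3.137, 0.001]
wrist_force: [0.7, 0.1, -0.4]
finger_gap: 1.001
grasp_force: 0.0
```

Emit:
{"api": "servo_tool", "payload": {
  "targets": [
    [31,43,0,0,100],
    [62,86,0,0,100],
    [72,128,0,0,100],
    [72,134,0,0,100],
    [72,134,0,0,100],
    [72,134,0,0,100]
  ]
}}

```text
time_s: 9.12
tool_pos: [0.3963, 0.2881, 0.2008]
ee_rot: [-0.148, -3.137, 0.002]
wrist_force: [0.0, -0.3, 0.5]
finger_gap: 1.002
grasp_force: 0.0
```

```bash
python3 -c "
from h import *
plan(.438,.299,.2,85)
cv2.imwrite('pics/w4.png',manip.snapshot('wrist')[:,:,::-1])"
```

```text
t9.1 pos [0.3963 0.2881 0.2008] yaw 84.6 tilt [ 0.0007 -0.0015 -1.    ] | shift [-40.5  14.7   0.7] turn -0.007 rad (-0 deg) alt 3.135 q7 0.66
```

View pics/w4.png

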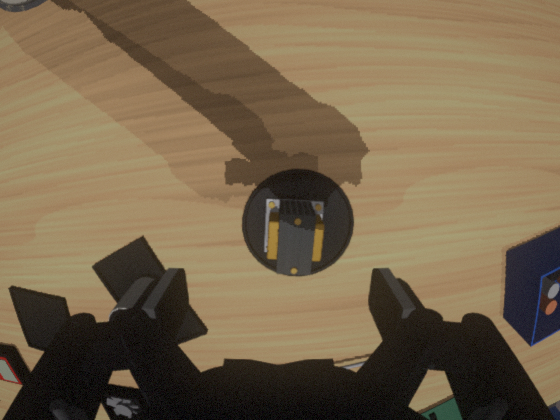

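The transformer's core top has screws at (298,222) and (294,270), and its coil ends lie left and right. The round tray is centred at (298,222).

```bash
python3 - <<'E'
from h import *
a,b=wray([(298,222),(294,270)],.062);d=b-a
print("trafo",(a+b)/2,np.linalg.norm(d),"axis",np.degrees(np.arctan2(d[1],d[0])))
im=cv2.imread("pics/w4.png")
m=(im.max(2)<55).astype(np.uint8)*255; m2=np.zeros_like(m);m2[180:276,240:356]=m[180:276,240:356]
p=wray([(298,169),(242,222),(353,222),(296,276),(258,186),(337,184),(258,260),(335,261)],.01)*1000
print(cv2.minEnclosingCircle(p.astype(np.float32)),cv2.fitEllipse(p.astype(np.float32)))
plan(*((a+b)/2),.016,np.degrees(np.arctan2(d[1],d[0]))+90)
E
```

```text
trafo [0.4418 0.3002] 0.04922114623177866 axis -8.780740449613827
((438.849853515625, 304.9536437988281), 62.02919387817383) ((438.7558288574219, 305.5107727050781), (121.99716186523438, 123.8332748413086), 86.7992172241211)
t9.2 pos [0.3965 0.2882 0.2009] yaw 84.6 tilt [ 0.0004 -0.0012 -1.    ] | shift [-44.   16.4 184.9] turn 0.059 rad (3 deg) alt -3.083 q7 0.66
```

Emit:
{"api": "servo_tool", "payload": {
  "targets": [
    [-43,15,20,0.03,100],
    [-43,15,70,0.03,100],
    [-43,15,120,0.03,100],
    [-43,15,155,0.03,100],
    [-43,15,175,0.03,100],
    [-43,15,183,0.03,100],
    [-43,15,184,0.03,100],
    [-43,15,184,0.03,100]
  ]
}}

```text
time_s: 10.18
tool_pos: [0.441, 0.3012, 0.0182]
ee_rot: [0.192, 3.134, 0.001]
wrist_force: [-0.5, 0.1, -0.2]
finger_gap: 0.999
grasp_force: 0.0
```

Emit:
{"api": "servo_tool", "payload": {
  "targets": [
    [0,0,0,0,45],
    [0,0,0,0,45],
    [0,0,0,0,45],
    [0,0,0,0,45],
    [0,0,0,0,45],
    [0,0,0,0,45]
  ],
  "newtons": 60
}}

```text
time_s: 10.92
tool_pos: [0.4408, 0.301, 0.0183]
ee_rot: [0.191, 3.135, 0.0]
wrist_force: [-0.4, -1.1, 6.8]
finger_gap: 0.624
grasp_force: 64.2
```

Emit:
{"api": "servo_tool", "payload": {
  "targets": [
    [0,0,-8,0,45],
    [0,0,-30,0,45],
    [0,0,-70,0,45],
    [0,0,-100,0,45],
    [0,0,-110,0,45],
    [0,0,-110,0,45]
  ]
}}

```text
time_s: 11.68
tool_pos: [0.4401, 0.3007, 0.1272]
ee_rot: [0.191, 3.136, -0.0]
wrist_force: [-0.3, 0.1, -5.5]
finger_gap: 0.623
grasp_force: 64.8
```

```bash
python3 -c "
from h import *
plan(.574,-.105,.125,80.5)
cv2.imwrite('pics/w5.png',manip.snapshot('wrist')[:,:,::-1])"
```

```text
t11.7 pos [0.4401 0.3007 0.1272] yaw 83.0 tilt [-0.0002 -0.     -1.    ] | shift [-182.2 -386.5    2.3] turn 0.044 rad (3 deg) alt -3.098 q7 0.59
```

View pics/w5.png

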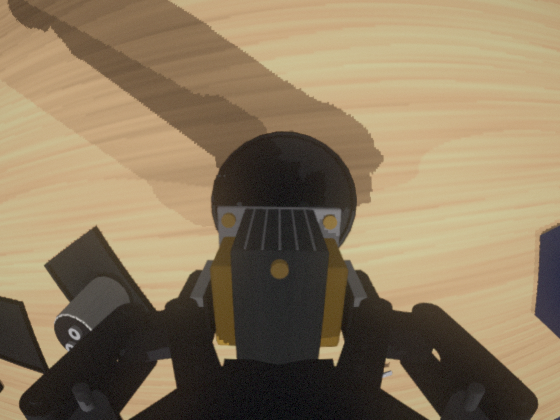

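Emit:
{"api": "servo_tool", "payload": {
  "targets": [
    [-10,-22,-10,0.04,45],
    [-30,-66,-20,0.04,45],
    [-50,-110,-25,0.04,45],
    [-72,-154,-25,0.04,45],
    [-94,-199,-25,0.04,45],
    [-115,-243,-25,0.04,45],
    [-136,-287,-25,0.04,45],
    [-157,-331,-20,0.04,45]
  ]
}}

```text
time_s: 12.72
tool_pos: [0.5552, -0.048, 0.1455]
ee_rot: [-0.253, -3.129, -0.0]
wrist_force: [1.2, 0.0, -4.9]
finger_gap: 0.622
grasp_force: 65.1
```

```bash
python3 -c "
from h import *
s=dict(ee_rot=np.zeros(3),tool_pos=np.zeros(3))
print(wray((279,249),-.0417,s),wray((279,207),.0123,s), 'want .031')
plan(.574,-.105,.125,80.5)"
```

```text
[[ 0.0307 -0.0001]] [[0.0304 0.    ]] want .031
t12.7 pos [ 0.5552 -0.048   0.1455] yaw 80.7 tilt [ 0.0025 -0.0001 -1.    ] | shift [-27.7 -53.2  20.5] turn 0.004 rad (0 deg) alt -3.137 q7 1.30
```

Emit:
{"api": "servo_tool", "payload": {
  "targets": [
    [-15,-30,5,0,45],
    [-26,-50,20,0,45],
    [-26,-53,20,0,45],
    [-26,-53,20,0,45]
  ]
}}

```text
time_s: 13.22
tool_pos: [0.5721, -0.1014, 0.1261]
ee_rot: [-0.251, -3.129, -0.002]
wrist_force: [0.6, -0.4, -5.8]
finger_gap: 0.62
grasp_force: 64.9
```

```bash
python3 -c "
from h import *
plan(.574,-.105,.0185,80.7)
cv2.imwrite('pics/w6.png',manip.snapshot('wrist')[:,:,::-1])"
```

```text
t13.2 pos [ 0.5721 -0.1014  0.1261] yaw 80.8 tilt [ 0.0025  0.0012 -1.    ] | shift [ -2.7  -3.4 107.6] turn 0.002 rad (0 deg) alt -3.140 q7 1.39
```

View pics/w6.png

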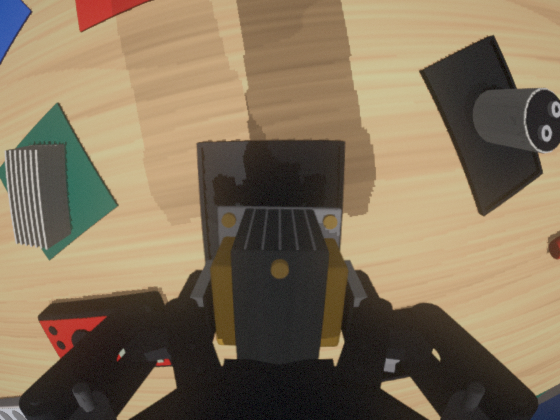

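The square tray's near edge runs (198,142)–(344,141), and the transformer hangs straight. Quick check of the tray centre from that edge, then I lower it.

```bash
python3 -c "
from h import *
a,b=wray([(198,142),(344,141)],.01);d=(b-a)/np.linalg.norm(b-a);n=np.array([d[1],-d[0]])
print(np.linalg.norm(b-a),np.degrees(np.arctan2(d[1],d[0])));print((a+b)/2+.06*n,(a+b)/2-.06*n)"
```

```text
0.11840379147426099 80.97941991535247
[ 0.575  -0.1074] [ 0.4565 -0.0886]
```

Emit:
{"api": "servo_tool", "payload": {
  "targets": [
    [-2,-4,20,0,45],
    [-2,-4,55,0,45],
    [-2,-4,80,0,45],
    [-2,-4,95,0,45],
    [-2,-4,102,0,45],
    [-2,-4,106,0,45],
    [-2,-4,108,0,45],
    [-2,-4,108,0,45]
  ]
}}

```text
time_s: 14.28
tool_pos: [0.5748, -0.1075, 0.0198]
ee_rot: [0.254, 3.13, -0.0]
wrist_force: [-0.2, 0.8, -6.1]
finger_gap: 0.622
grasp_force: 65.0
```

```bash
python3 -c "
from h import *
plan(.574,-.105,.0185,80.7);print(manip.state()['wrist_force'])"
```

```text
t14.3 pos [ 0.5748 -0.1075  0.0198] yaw 80.7 tilt [-0.001  -0.0001 -1.    ] | shift [1.2 2.3 1.3] turn 0.001 rad (0 deg) alt -3.141 q7 1.35
[-0.2063  0.8087 -6.133 ]
```

Still hanging about 1 mm up; I'll ease down, release and rise.

Emit:
{"api": "servo_tool", "payload": {
  "targets": [
    [0,1,1,0,45],
    [0,1,1.5,0,45],
    [0,1,1.5,0,60],
    [0,1,1.5,0,75],
    [0,1,1.5,0,100],
    [0,1,1.5,0,100],
    [0,1,1.5,0,100]
  ]
}}

```text
time_s: 15.15
tool_pos: [0.5747, -0.1065, 0.0179]
ee_rot: [0.254, 3.131, -0.0]
wrist_force: [-0.2, 0.4, 0.6]
finger_gap: 1.0
grasp_force: 0.0
```

Emit:
{"api": "servo_tool", "payload": {
  "targets": [
    [0,0,-20,0,100],
    [0,0,-60,0,100],
    [0,0,-110,0,100],
    [0,0,-160,0,100],
    [0,0,-195,0,100],
    [0,0,-195,0,100],
    [0,0,-195,0,100]
  ]
}}

```text
time_s: 16.02
tool_pos: [0.5741, -0.1064, 0.2132]
ee_rot: [0.254, 3.131, -0.0]
wrist_force: [-0.5, -0.7, -0.8]
finger_gap: 0.997
grasp_force: 0.0
```

```bash
python3 -c "
from h import *
plan(.5155,.1125,.21,None)
cv2.imwrite('pics/w7.png',manip.snapshot('wrist')[:,:,::-1])"
```

```text
t16.0 pos [ 0.5741 -0.1064  0.2132] yaw 80.7 tilt [-0.0002 -0.0003 -1.    ] | shift [ 93.1 206.6   3.1] turn 0.000 rad (0 deg) alt 0.000 q7 1.43
```

View pics/w7.png

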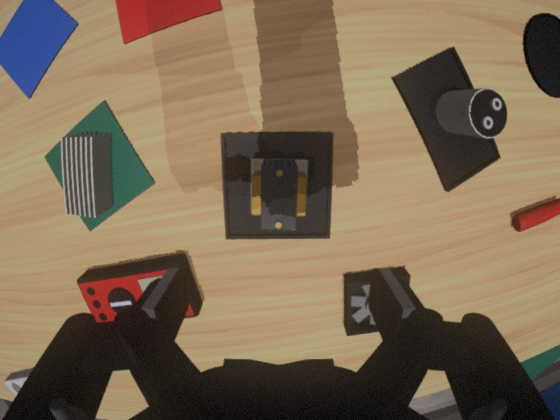

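The transformer stands centred in the square tray at (279,187). Next the capacitor.

Emit:
{"api": "servo_tool", "payload": {
  "targets": [
    [23,51,0,0,100],
    [46,103,0,0,100],
    [70,155,0,0,100],
    [93,206,0,0,100],
    [93,206,0,0,100],
    [93,206,0,0,100]
  ]
}}

```text
time_s: 16.82
tool_pos: [0.5153, 0.1114, 0.2118]
ee_rot: [-0.253, -3.129, 0.002]
wrist_force: [-0.2, -0.5, -0.1]
finger_gap: 0.998
grasp_force: 0.0
```

```bash
python3 -c "
from h import *
plan(.5155,.1125,.035,None)
cv2.imwrite('pics/w8.png',manip.snapshot('wrist')[:,:,::-1])"
```

```text
t16.8 pos [0.5153 0.1114 0.2118] yaw 80.8 tilt [ 0.0019 -0.0012 -1.    ] | shift [ -0.4   1.4 176.8] turn 0.000 rad (0 deg) alt 0.000 q7 1.02
```

View pics/w8.png

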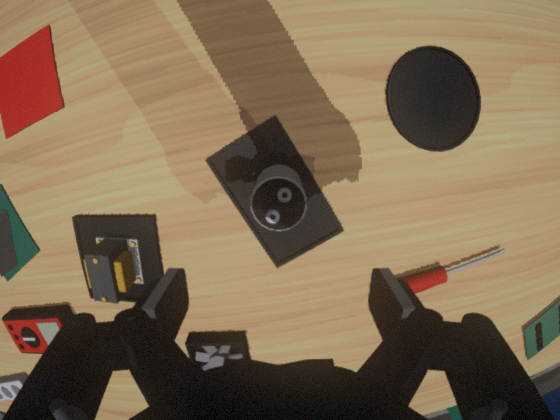

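The capacitor's top disc is centred at (279,205). The oblong tray's corners are at (277,116), (343,230), (278,267) and (208,158).

```bash
python3 -c "
from h import *
c=wray((279,205),.078)[0];print(c,wray([(250,205),(308,205)],.078),box([(277,116),(343,230),(278,267),(208,158)],.01))
p=wray([(433,45),(386,98),(481,98),(437,151)],.01)*1000;print('round',cv2.minEnclosingCircle(p.astype(np.float32)))
plan(*c,.036)"
```

```text
[0.5173 0.1104] [[0.5131 0.085 ]
 [0.5215 0.1358]] ((524.7160034179688, 107.99420928955078), (149.349365234375, 87.56731414794922), 21.06760597229004)
round ((439.01806640625, 304.588134765625), 63.284610748291016)
t16.9 pos [0.5156 0.1105 0.2119] yaw 80.7 tilt [ 0.0017 -0.0012 -1.    ] | shift [ -2.    0.4 175.8] turn 0.000 rad (0 deg) alt 0.000 q7 1.02
```

Emit:
{"api": "servo_tool", "payload": {
  "targets": [
    [-2,0,45,0,100],
    [-2,0,95,0,100],
    [-2,0,135,0,100],
    [-2,0,160,0,100],
    [-2,0,173,0,100],
    [-2,0,177,0,100],
    [-2,0,177,0,100]
  ]
}}

```text
time_s: 17.75
tool_pos: [0.5185, 0.1113, 0.0363]
ee_rot: [0.255, 3.13, 0.0]
wrist_force: [-0.1, 0.4, 0.2]
finger_gap: 0.998
grasp_force: 0.0
```

Emit:
{"api": "servo_tool", "payload": {
  "targets": [
    [0,0,0,0,40],
    [0,0,0,0,40],
    [0,0,0,0,40],
    [0,0,0,0,40],
    [0,0,0,0,40],
    [0,0,0,0,40]
  ],
  "newtons": 40
}}

```text
time_s: 18.5
tool_pos: [0.5185, 0.1117, 0.0368]
ee_rot: [0.254, 3.13, 0.0]
wrist_force: [-1.9, -0.7, 4.4]
finger_gap: 0.585
grasp_force: 40.9
```

Emit:
{"api": "servo_tool", "payload": {
  "targets": [
    [0,0,-8,0,40],
    [0,0,-30,0,40],
    [0,0,-60,0,40],
    [0,0,-90,0,40],
    [0,0,-90,0,40]
  ]
}}

```text
time_s: 19.12
tool_pos: [0.5198, 0.1121, 0.1284]
ee_rot: [0.253, 3.126, 0.002]
wrist_force: [0.7, -0.7, -2.1]
finger_gap: 0.591
grasp_force: 42.0
```

```bash
python3 -c "
from h import *
plan(.439,.305,.12)"
```

```text
t19.1 pos [0.5198 0.1121 0.1284] yaw 80.7 tilt [-0.005   0.0017 -1.    ] | shift [110.8 177.3   8.2] turn 0.000 rad (0 deg) alt 0.000 q7 0.96
```

Emit:
{"api": "servo_tool", "payload": {
  "targets": [
    [15,24,0,0,40],
    [40,64,0,0,40],
    [65,104,0,0,40],
    [88,140,0,0,40],
    [104,167,0,0,40],
    [111,177,0,0,40],
    [111,177,0,0,40]
  ]
}}

```text
time_s: 20.0
tool_pos: [0.4362, 0.3039, 0.1251]
ee_rot: [-0.252, -3.13, 0.002]
wrist_force: [1.0, -0.4, -2.4]
finger_gap: 0.585
grasp_force: 42.1
```

```bash
python3 -c "
from h import *
plan(.439,.305,.0368)
im=manip.snapshot('wrist')[:,:,::-1];cv2.imwrite('pics/w9.png',im)"
```

```text
t20.0 pos [0.4362 0.3039 0.1251] yaw 80.8 tilt [ 0.0009 -0.0011 -1.    ] | shift [-2.6  1.7 88.3] turn 0.000 rad (0 deg) alt 0.000 q7 0.53
```

View pics/w9.png

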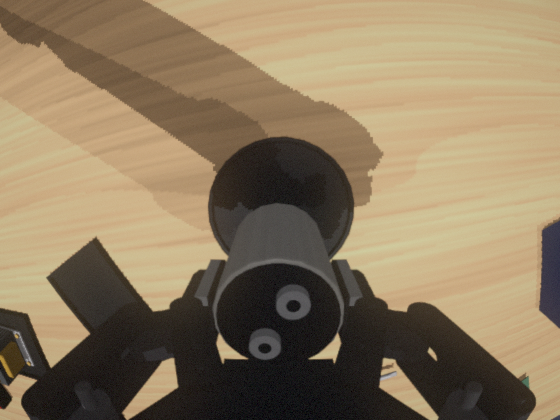

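The capacitor hangs upright over the round tray (tray centre about (281,205)). Lowering.

Emit:
{"api": "servo_tool", "payload": {
  "targets": [
    [-2,1,20,0,40],
    [-2,1,45,0,40],
    [-2,1,65,0,40],
    [-2,1,78,0,40],
    [-2,1,84,0,40],
    [-2,1,87,0,40],
    [-2,1,88,0,40],
    [-2,1,88,0,40]
  ]
}}

```text
time_s: 21.05
tool_pos: [0.4393, 0.3051, 0.0383]
ee_rot: [0.254, 3.131, 0.001]
wrist_force: [0.4, 0.1, -2.3]
finger_gap: 0.585
grasp_force: 42.0
```

```bash
python3 -c "
from h import *
plan(.439,.305,.0368);print(manip.state()['wrist_force'])"
```

```text
t21.1 pos [0.4393 0.3051 0.0383] yaw 80.7 tilt [-0.0008  0.0007 -1.    ] | shift [ 0.3 -0.2  1.5] turn 0.000 rad (0 deg) alt 0.000 q7 0.46
[ 0.3634  0.0809 -2.3364]
```

Emit:
{"api": "servo_tool", "payload": {
  "targets": [
    [0,0,1,0,40],
    [0,0,1.5,0,40],
    [0,0,1.5,0,60],
    [0,0,1.5,0,75],
    [0,0,1.5,0,100],
    [0,0,1.5,0,100],
    [0,0,1.5,0,100]
  ]
}}

```text
time_s: 21.92
tool_pos: [0.4389, 0.3048, 0.0363]
ee_rot: [-0.254, -3.131, -0.0]
wrist_force: [-0.1, -0.1, 0.1]
finger_gap: 0.998
grasp_force: 0.0
```

Emit:
{"api": "servo_tool", "payload": {
  "targets": [
    [0,0,-20,0,100],
    [0,0,-60,0,100],
    [0,0,-110,0,100],
    [0,0,-165,0,100],
    [0,0,-170,0,100],
    [0,0,-170,0,100]
  ]
}}

```text
time_s: 22.68
tool_pos: [0.439, 0.3046, 0.2064]
ee_rot: [0.254, 3.131, 0.0]
wrist_force: [0.0, 0.6, -1.0]
finger_gap: 1.0
grasp_force: 0.0
```

```bash
python3 -c "
from h import *
cv2.imwrite('pics/w10.png',manip.snapshot('wrist')[:,:,::-1])
plan(.513,-.319,.2,77.2)"
```

```text
t22.7 pos [0.4385 0.3041 0.2054] yaw 80.7 tilt [ 0.0009 -0.0012 -1.    ] | shift [-174.1 -603.     5.9] turn 0.061 rad (4 deg) alt -3.080 q7 0.59
```

View pics/w10.png

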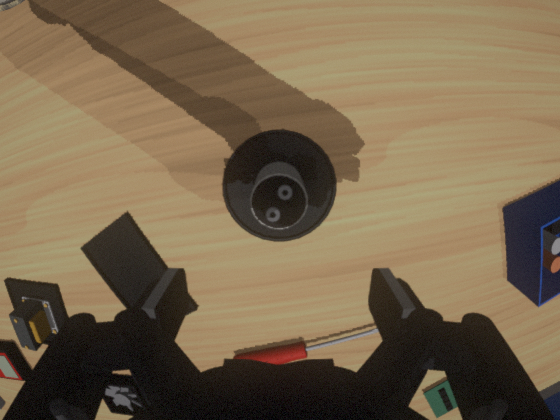

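The capacitor stands upright in the round tray, its top at (279,203). Back to the heatsink on the mat.

Emit:
{"api": "servo_tool", "payload": {
  "targets": [
    [-16,-56,0,0.03,100],
    [-33,-112,0,0.06,100],
    [-49,-168,0,0.06,100],
    [-66,-224,0,0.06,100],
    [-82,-280,0,0.06,100],
    [-99,-336,0,0.06,100],
    [-115,-392,0,0.06,100],
    [-131,-448,0,0.06,100]
  ]
}}

```text
time_s: 23.72
tool_pos: [0.4948, -0.16, 0.2043]
ee_rot: [-0.347, -3.119, -0.001]
wrist_force: [1.5, 0.2, -0.6]
finger_gap: 0.997
grasp_force: 0.0
```

```bash
python3 -c "
from h import *
plan(.5166,-.3232,.2,77.2)"
```

```text
t23.7 pos [ 0.4948 -0.16    0.2043] yaw 77.3 tilt [ 0.0035  0.0003 -1.    ] | shift [ -57.2 -154.5    4. ] turn 0.002 rad (0 deg) alt -3.140 q7 1.55
```

Emit:
{"api": "servo_tool", "payload": {
  "targets": [
    [-20,-50,0,0,100],
    [-40,-100,0,0,100],
    [-57,-150,0,0,100],
    [-57,-154,0,0,100],
    [-57,-154,0,0,100],
    [-57,-154,0,0,100]
  ]
}}

```text
time_s: 24.48
tool_pos: [0.5178, -0.319, 0.2053]
ee_rot: [-0.344, -3.121, -0.003]
wrist_force: [1.1, -0.5, 0.1]
finger_gap: 1.004
grasp_force: 0.0
```

```bash
python3 -c "
from h import *
plan(.5166,-.3232,.0158,77.2)
s=manip.state();im=manip.snapshot('wrist')[:,:,::-1];cv2.imwrite('pics/w11.png',im)
"
```

```text
t24.5 pos [ 0.5178 -0.319   0.2053] yaw 77.4 tilt [ 0.0018  0.0015 -1.    ] | shift [ -0.1  -4.7 189.5] turn 0.004 rad (0 deg) alt -3.138 q7 1.80
```

View pics/w11.png

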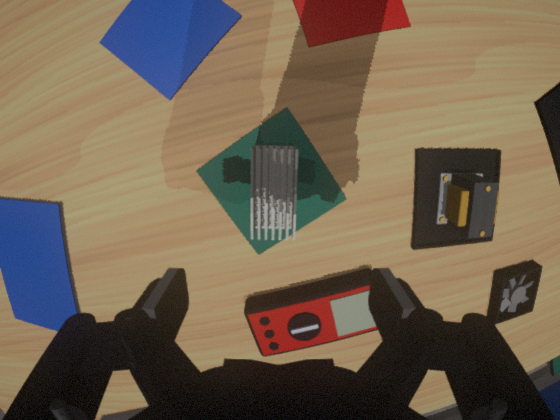

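The heatsink stands on the mat with top corners at (253,147), (298,147), (296,240) and (250,240), in line with the fingers. That was my last allowed view, so later checks will be numerical.

```bash
python3 -c "
from h import *
b=box([(253,147),(298,147),(296,240),(250,240)],.046,dict(ee_rot=manip.state()['ee_rot'],tool_pos=np.array([.5178,-.319,.2053])));print(b)
plan(.5175,-.3225,.0158,77.2)"
```

```text
((515.5623779296875, -323.7362976074219), (46.142913818359375, 92.7348403930664), 76.99213409423828)
t24.5 pos [ 0.518  -0.3191  0.2057] yaw 77.4 tilt [ 0.0011  0.0011 -1.    ] | shift [ -0.5  -3.6 189.9] turn 0.004 rad (0 deg) alt -3.137 q7 1.80
```

Emit:
{"api": "servo_tool", "payload": {
  "targets": [
    [1,-4,45,0,100],
    [1,-4,95,0,100],
    [1,-4,140,0,100],
    [1,-4,168,0,100],
    [1,-4,183,0,100],
    [1,-4,188,0,100],
    [1,-4,189,0,100],
    [1,-4,189,0,100]
  ]
}}

```text
time_s: 25.52
tool_pos: [0.5169, -0.3253, 0.0185]
ee_rot: [0.347, 3.12, -0.001]
wrist_force: [-0.3, 0.6, -0.7]
finger_gap: 1.002
grasp_force: 0.0
```

Emit:
{"api": "servo_tool", "payload": {
  "targets": [
    [0,0,0,0,30],
    [0,0,0,0,30],
    [0,0,0,0,30],
    [0,0,0,0,30],
    [0,0,0,0,30],
    [0,0,0,0,30]
  ],
  "newtons": 40
}}

```text
time_s: 26.28
tool_pos: [0.5164, -0.3249, 0.0179]
ee_rot: [0.348, 3.122, -0.0]
wrist_force: [-0.8, 1.1, 5.5]
finger_gap: 0.506
grasp_force: 42.8
```

Emit:
{"api": "servo_tool", "payload": {
  "targets": [
    [0,0,-8,0,30],
    [0,0,-40,0,30],
    [0,0,-85,0,30],
    [0,0,-120,0,30],
    [0,0,-130,0,30],
    [0,0,-130,0,30]
  ]
}}

```text
time_s: 27.02
tool_pos: [0.5156, -0.3249, 0.1469]
ee_rot: [-0.348, -3.122, 0.0]
wrist_force: [-0.4, 0.8, -3.7]
finger_gap: 0.508
grasp_force: 42.0
```

```bash
python3 -c "
from h import *
plan(.5245,.108,.145,111.9)"
```

```text
t27.0 pos [ 0.5156 -0.3249  0.1469] yaw 77.3 tilt [ 0.0002 -0.     -1.    ] | shift [ 86.6 424.2   1.9] turn -0.604 rad (-35 deg) alt 2.537 q7 1.80
```

Emit:
{"api": "servo_tool", "payload": {
  "targets": [
    [6,30,0,0,30],
    [16,80,0,-0.05,30],
    [27,130,0,-0.13,30],
    [37,180,0,-0.23,30],
    [47,230,0,-0.33,30],
    [57,280,0,-0.43,30],
    [68,330,0,-0.53,30],
    [78,380,0,-0.6,30]
  ]
}}

```text
time_s: 28.02
tool_pos: [0.5216, 0.0643, 0.1451]
ee_rot: [0.594, -3.081, -0.001]
wrist_force: [0.6, 0.2, -2.6]
finger_gap: 0.502
grasp_force: 42.0
```

```bash
python3 -c "
from h import *
plan(.5245,.108,.145,111.9)"
```

```text
t28.0 pos [0.5216 0.0643 0.1451] yaw 111.8 tilt [ 0.0035  0.0015 -1.    ] | shift [-18.9  39.5   0.1] turn -0.001 rad (-0 deg) alt 3.140 q7 1.61
```

Emit:
{"api": "servo_tool", "payload": {
  "targets": [
    [-10,20,0,0,30],
    [-18,37,0,0,30],
    [-18,38,20,0,30],
    [-18,38,40,0,30],
    [-18,38,40,0,30],
    [-18,38,40,0,30]
  ]
}}

```text
time_s: 28.78
tool_pos: [0.5262, 0.1045, 0.1073]
ee_rot: [0.589, -3.085, -0.0]
wrist_force: [-0.1, 0.4, -3.5]
finger_gap: 0.507
grasp_force: 41.8
```

```bash
python3 -c "
from h import *
s=manip.state();im=manip.snapshot('wrist')[:,:,::-1];cv2.imwrite('pics/w12.png',im)
plan(.5245,.108,.018,111.9)
m=(im.max(2)<62).astype(np.uint8)
# tray near edge: first dark row per column, above the heatsink
for c in range(190,371,15): print(c,[int(r) for r in np.flatnonzero(np.diff(m[60:260,c].astype(int)))[:4]+60],end=' ')
"
```

```text
t28.8 pos [0.5266 0.1048 0.1077] yaw 111.6 tilt [-0.0006 -0.0001 -1.    ] | shift [ 0.8  3.8 89.7] turn -0.005 rad (-0 deg) alt 3.137 q7 1.50
190 [] 205 [] 220 [] 235 [165, 166, 173, 174] 250 [162, 164, 165, 176] 265 [116, 118, 124, 126] 280 [116, 177] 295 [115, 177] 310 [116, 177, 191, 193] 325 [116, 179, 188, 189] 340 [116, 194] 355 [] 370 []
```

```bash
python3 -c "
from h import *
s=manip.state();im=cv2.imread('pics/w12.png');R=Rn.from_rotvec(s['ee_rot']).as_matrix()
for r in (125,135,145,155):
  g=im[r,200:380].max(1).astype(int); d=np.diff(cv2.GaussianBlur(g.astype(np.float32)[None],(5,1),0)[0]);l,h=200+int(d.argmin()),200+int(d.argmax());
  w=wray([(l,r),(h,r)],.01); print(r,l,h,(w-s['tool_pos'][:2])@R[:2,:2]*1000)
e=wray([(280,116),(330,116)],.01);print((e-s['tool_pos'][:2])@R[:2,:2]*1000,'tray centre rel tool x = edge-75')
print(((np.array([.5245,.108])-s['tool_pos'][:2])@R[:2,:2])*1000)"
```

```text
125 220 342 [[ 69.8847 -43.2192]
 [ 69.8991  47.3625]]
135 220 342 [[ 62.3688 -43.3961]
 [ 62.3639  47.5348]]
145 221 342 [[ 54.8081 -42.8387]
 [ 54.804   47.7383]]
155 221 341 [[ 47.2308 -43.0691]
 [ 47.1878  47.2017]]
[[75.8083  1.2614]
 [76.3648 38.1752]] tray centre rel tool x = edge-75
[0.7722 3.7982]
```

The tray width reads 90.5 mm and its centre is within 3 mm of the tool in both methods. Lowering.

Emit:
{"api": "servo_tool", "payload": {
  "targets": [
    [1,3,20,0,30],
    [1,3,45,0,30],
    [1,3,66,0,30],
    [1,3,78,0,30],
    [1,3,84,0,30],
    [1,3,87,0,30],
    [1,3,88,0,30],
    [1,3,88,0,30]
  ]
}}

```text
time_s: 29.82
tool_pos: [0.5245, 0.1074, 0.0197]
ee_rot: [-0.59, 3.085, 0.0]
wrist_force: [-0.3, -0.2, -3.3]
finger_gap: 0.511
grasp_force: 41.9
```

```bash
python3 -c "
from h import *
plan(.5245,.108,.0178,111.9)"
```

```text
t29.8 pos [0.5245 0.1074 0.0197] yaw 111.7 tilt [-0.0008 -0.0001 -1.    ] | shift [-0.2  0.5  1.9] turn -0.004 rad (-0 deg) alt 3.138 q7 1.43
```

Emit:
{"api": "servo_tool", "payload": {
  "targets": [
    [0,0,1,0,30],
    [0,0,2,0,30],
    [0,0,2,0,55],
    [0,0,2,0,70],
    [0,0,2,0,100],
    [0,0,2,0,100],
    [0,0,2,0,100]
  ]
}}

```text
time_s: 30.7
tool_pos: [0.5241, 0.1074, 0.0173]
ee_rot: [0.591, -3.086, -0.0]
wrist_force: [0.7, -1.0, -0.6]
finger_gap: 0.998
grasp_force: 0.0
```

Emit:
{"api": "servo_tool", "payload": {
  "targets": [
    [0,0,-20,0,100],
    [0,0,-60,0,100],
    [0,0,-110,0,100],
    [0,0,-165,0,100],
    [0,0,-185,0,100],
    [0,0,-185,0,100],
    [0,0,-185,0,100]
  ]
}}

```text
time_s: 31.58
tool_pos: [0.5233, 0.107, 0.2012]
ee_rot: [0.59, -3.084, 0.0]
wrist_force: [0.3, -1.5, -0.4]
finger_gap: 1.001
grasp_force: 0.0
```

```bash
python3 -c "
from h import *
s=manip.state();im=manip.snapshot('wrist')[:,:,::-1];cv2.imwrite('pics/w13.png',im)
print(s['tool_pos'],s['grasp_force'],s['finger_gap'])
g=cv2.cvtColor(im,cv2.COLOR_BGR2GRAY)
for name,m in (('tray+sink',(im.max(2)<62)),('sink',(g>75)&(im.max(2).astype(int)-im.min(2)<22))):
  k=np.zeros(g.shape,np.uint8);k[90:262,190:370]=m[90:262,190:370]*255
  k=cv2.morphologyEx(k,cv2.MORPH_CLOSE,np.ones((7,7)))
  c=max(cv2.findContours(k,cv2.RETR_EXTERNAL,cv2.CHAIN_APPROX_NONE)[0],key=cv2.contourArea)[:,0]
  print(name,cv2.boundingRect(c),box(c,.01 if 'tray' in name else .046,s))
"
```

```text
[0.5233 0.107  0.2012] 0.0 1.0011828019082774
tray+sink (236, 119, 86, 135) ((522.808837890625, 106.66856384277344), (147.33485412597656, 89.17802429199219), 21.46788787841797)
sink (254, 147, 48, 97) ((523.0205078125, 105.81788635253906), (95.00395965576172, 45.57366180419922), 22.499713897705078)
```

The heatsink is within 1 mm and 1° of the oblong tray's centre and axis. The transformer and capacitor were already seen centred, so I'm handing in.

```bash
python3 -c "
from cell import manip
print(manip.finish_job())"
```

```text
the job is handed in; nothing more can be done
None
```

I handed the job in at about 32 s. The heatsink is in the oblong tray (within about 1 mm and 1° by measurement), and the transformer and capacitor are in the square and round trays (centred by eye in the wrist pictures). No verdict came back.

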